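Retire the spent bayonet cartridges of a bathroom water filter

ROBOT

A 6-joint arm with a two-finger parallel gripper is mounted at the origin on the work surface. World frame = base frame: x ahead of the robot, y to its left, z up, the work surface at z = 0. Lengths are in m, angles in rad, forces in N, time in s.
With the tool pointing down it reaches from about 0.425 to 0.95 m from the base axis. Payload 3.5 kg.
Tool frame: the origin (TCP) lies on the centre line of the jaws, within the pads' length; the fingertips stand 19 mm ahead of it and the grasp point (between the pads) is the TCP; z points along the fingers, y is the line along which they close (so a half turn about z gives the same grasp; the last joint's range is limited). The gripper opens to 85 mm and grips with 20 to 120 N. Pads are 22 mm wide; open, the fingers measure 114 mm over their backs; the gripper's body (76 mm by 85 mm) begins 54 mm behind the grasp point. The pads swing forward as they close: fully open they stand 13 mm farther back than shut.
Start: joints at [-1.308, 0.286, 1.577, -0, 1.279, -0.15], TCP at [0.271, -0.618, 0.25] pointing down, gripper open.
Joint ranges: [-2.77, 2.77], [-0.9, 2.22], [0.21, 2.48], [-1.53, 4.67], [0.24, 2.81], [-2.84, 2.84]. Speed limits (rad/s): [2.79, 2.79, 3.14, 3.14, 3.14, 3.14].

INTERFACE

Orientations are given as a unit quaternion [x, y, z, w].
In Python, from plant import ctrl, imaging gives the robot as it stands. The module is installed in compiled form; this text tells all that it offers.
- The arm moves only by the shell command python3 -m handwheel 'ROWS' [OPENING] [FORCE]. ROWS is JSON, one flat list of numbers, 6 for each row, row after row: the shift along the world's x, y, z in units of 150 mm (1.0 is 150 mm), then the turn, a rotation vector about the world's x, y, z in units of 90 degrees (1.0 is 90 degrees). In form: [tx, ty, tz, rx, ry, rz, tx, ty, tz, rx, ry, rz, ...]. A call has 1 to 5 rows; each row shifts and turns the commanded pose from where the row before left it; what a row does not reach is not made up. A row lasts 1/12 s, in which the tool goes at most 41.7 mm and 7.16 degrees, less where a joint would pass 70% of its speed; a pose out of reach is approached as far as the arm can. A call with a number of a shift or a turn outside -1 to 1 is refused whole. A call with a gripper value outside its range is refused whole. OPENING is the opening, from 0 (shut) to 1 (fully open), set as the call begins (- or left out, the last holds). The fingers move at their own pace and stop on an object; FORCE is the grip in N (left out, the last holds). Time passes only in rows, so rows that do not move let the fingers close. It gives the time, the measured TCP pose, the force, the opening and the grip force at its end, in the units of the state.
- ctrl.get_state(): the state, without advancing time (a new reading comes with each control period).
- imaging.read_camera(name): name is "side" or "top" or "wrist"; returns (picture, depth): 420x560x3 uint8, blue, green, red; 420x560 float32, m along the optical axis (not along the pixel's ray), 0 where there is no reading.
- imaging.get_calibration(name): a dict with "fovy" (degrees; the focal length in pixels is half the picture's height over the tangent of half this angle, whatever the lens; pixels are square), "cx", "cy" (the principal point, pixels), "R" (3x3) and "t" (3): a world point X has camera coordinates R X + t. Camera axes: x right, y down, z forward; pixel columns grow to the right and rows downward; lengths in m; the calibration is good to about 2 mm. A picture is of the moment at which its call begins: read the wrist's pose just before it. get_calibration takes no time and is no camera call; for the wrist camera it gives the pose at the moment of the call.
- ctrl.sign_off(): hands the job in; it is judged then, once.
The state is a dict: "time": time; "qpos": joint angles; "dq": joint speeds; "joint_efforts": joint torques, N m; "eef_pos": TCP position; "tcp_rot": TCP orientation; "contact_force": force on the tool from outside, world axes, zero at the start; "wrist_torque": the same for the moment, N m; "opening": opening from 0.0 (shut) to 1.0 (fully open); "finger_force": force on a finger pad.
Only numpy, scipy, OpenCV 4.12 (cv2) and the standard library are available. Lean on these libraries where they do the work, as an engineer would, in place of code of your own. Each camera call takes 0.05 s, during which the arm holds its last target. There are 200 camera calls.

TASK

Take the water filter on the bathroom counter out of service: first press its pressure-release plunger fully down, then turn each spent cartridge anticlockwise until it unlocks, lift it out and stand it, grip bar up, in a cell of its own in the wooden crate. When all are out, lay the grey cover squarely over the three ports and press down on both of its ends until it sits fully home on the deck, pushing the rubber pads in only through the cover. Leave the toiletries where they are.

Things in the scene. Friction and masses are not known exactly. Their poses are not given: they have to be found in the camera images.
- console: White counter-top water filter console, fixed: 100 mm deep (x), 330 mm wide (y from -140 to +190 mm), deck 60 mm above the counter. Origin on the counter under the middle port; x is its front-to-back axis, y along the row of three ports.
- deck (a point): Centre of the deck surface, at the middle port, 60 mm above the counter; the seated cover is centred here inside a low rim (5.5 mm tall, about 6 mm of play all round), its y axis along the console's (either way round).
- plunger_top (a point): Top of the steel pressure-release plunger head (28 mm across) on the console's +y end, 158 mm from the deck centre, standing 26 mm above the deck at rest; it presses straight down, in a grey housing 44 mm across and 12 mm tall.
- plunger (a joint): Plunger travel, 0 up to 0.010 m fully down at its stop; spring return, about 8 N at the stop.
- port_1 (a point): Centre of keyhole port 1 on the deck surface, 75 mm to -y of the deck centre; its slot (56 long, 17 wide; the hole for the neck is 25 mm square) lies along the console's x axis. The lug hangs below the 8 mm thick deck.
- port_2 (a point): Centre of keyhole port 2 on the deck surface, at the deck centre; its slot (56 long, 17 wide; the hole for the neck is 25 mm square) lies along the console's x axis. The lug hangs below the 8 mm thick deck.
- port_3 (a point): Centre of keyhole port 3 on the deck surface, 75 mm to +y of the deck centre; its slot (56 long, 17 wide; the hole for the neck is 25 mm square) lies along the console's x axis. The lug hangs below the 8 mm thick deck.
- cartridge_1: Spent cartridge (may be absent) in port 1. White cylinder 40 mm across, 60 tall; on top a grey grip bar 44 long, 14 thick, 30 tall, its top 90 mm above the origin. Origin: on the axis at the cylinder's underside, which rests on the deck while fitted; z up, x along the bar. Below: neck 20 mm across, 9.5 long, then a lug 44 long (parallel to the bar), 8 wide, down to 15.5 mm below the origin.
- cartridge_2: The same kind of cartridge, in port 2 (may be absent); 0.17 to 0.35 kg. Fitted and locked, the bar starts 60 to 75 degrees clockwise (seen from above) of the console's x axis; locked, it cannot be lifted. Turned anticlockwise until the bar lies along the console's x axis (within 8 degrees) it lifts straight out; an end stop lies about 5 degrees beyond that. It turns easily.
- cartridge_3: The same kind of cartridge, in port 3 (may be absent); locked and unlocked like cartridge 2.
- crate: Open wooden crate for the spent cartridges, fixed: 200 (x) x 75 (y) x 65 mm tall, 5 mm walls and floor, two dividers giving three cells in a row along x, each 60 x 65 mm inside. Origin under its centre. A cartridge stands in a cell with its bar up, may lean on the walls; cell centres lie at x = -65, 0 and +65 mm; its origin is then about 21 mm above the counter.
- cover: Grey flat cover plate for the deck, loose, about 0.22 kg: 75 (x) x 250 (y) x 6 mm, with an upright handle bar at its centre (along y, 70 long, 12 thick, top 40 mm above the underside). Origin: centre of its underside; z up. It may be knocked aside. Its two pressing spots (black dots on the upper face) lie 108 mm from the centre along y, one at each end; both ends are alike.
- pad_left (a joint): Black rubber sealing pad (60 x 10 mm, long side along x) on the deck, 108 mm to +y of the deck centre, 6 mm proud at the start. Value: how far it is pushed in, 0.006 m being flush. It stays where it is left; it bears the cover's weight, and pushing it takes about 6 N and a little more for speed. Press it through the cover.
- pad_right (a joint): The same for the right pad, 108 mm to -y of the deck centre.
- cream_jar: Bystander, loose: small closed jar, 60 mm across, 55 tall. Leave it where it is.
- tooth_mug: Bystander, loose: white tooth mug, 72 mm across, 100 tall. Leave it where it is.
- lotion_bottle: Bystander, loose: lotion bottle, 60 mm across, 170 tall. Leave it where it is.
- balm_jar: Bystander, loose: small amber jar, 52 mm across, 45 tall. Leave it where it is.
- talc_can: Bystander, loose: can, 56 mm across, 100 tall. Leave it where it is.
- hair_brush: Bystander, loose: flat wooden-handled brush lying on the counter. Leave it where it is.
- tumbler: Bystander, loose: tumbler, 68 mm across, 85 tall. Leave it where it is.

How it is judged:
By the outcome, as a careful person would: the job done as asked, in the order asked, and still so for the second after the job is handed in, with the robot touching nothing.
Of cartridge_1, cartridge_2, cartridge_3 only 2 to 3 are there at a start; the rules pass over those that are not, and their reading is None.
At some moment in a run one of cover may be knocked a few centimetres aside while the robot is not near it.
It also fails if it takes over 210 s, if anything falls off the work surface, if the arm or the gripper's body presses on something with over 40 N, if the wrist force passes 120 N, or if a joint passes its speed limit or range.

## Working session

There is one attempt and no reset: what is moved stays moved. The work goes in short steps, Python scripts to look and compute and a shell command to move; the robot and the scene stay as the last step left them, time stands still between calls to the robot, and variables do not carry over. Pictures are saved under pics/ and viewed, at most 14 in all, crops included, and the job is handed in when it is done.

```bash
mkdir -p pics; cat > h.py <<'E'
import numpy as np, cv2
from plant import ctrl, imaging
def cam(n):
    c=imaging.get_calibration(n); b,d=imaging.read_camera(n); return b,d,c
def world(d,c,u,v,z=None):
    f=d.shape[0]/2/np.tan(np.radians(c['fovy'])/2)
    R=np.array(c['R']);t=np.array(c['t'])
    r=np.stack([(np.asarray(u,float)-c['cx'])/f,(np.asarray(v,float)-c['cy'])/f,np.ones(np.shape(u))],-1)
    C=-R.T@t; rw=r@R
    s=d[np.asarray(v,int),np.asarray(u,int)] if z is None else (z-C[2])/rw[...,2]
    return C+rw*np.asarray(s)[...,None]
def cloud(d,c):
    v,u=np.mgrid[:d.shape[0],:d.shape[1]]
    return world(d,c,u,v)
E
python3 - <<'E'
from h import *
for n in ('top','side'):
    b,d,c=cam(n); cv2.imwrite(f'pics/{n}0.png',b); np.savez(f'{n}0.npz',d=d,b=b,**c)
    print(n,c)
print(ctrl.get_state())
E
```

```text
top {'fovy': 45.86962136057038, 'cx': 276.79604078498556, 'cy': 200.35061682948987, 'R': array([[ 0.01400717, -0.99990115, -0.00122304],
       [-0.99455212, -0.01380585, -0.10332223],
       [ 0.10329514,  0.00266363, -0.99464718]]), 't': array([0.00257259, 0.60065749, 1.09968524])}
side {'fovy': 46.63408984119928, 'cx': 284.1081837696893, 'cy': 204.80478159861553, 'R': array([[-0.92710694, -0.37424318,  0.0203658 ],
       [-0.22515219,  0.51267845, -0.82853322],
       [ 0.2996318 , -0.7727243 , -0.55956942]]), 't': array([0.52655797, 0.1930642 , 1.04064343])}
{'time': 0.1, 'qpos': array([-1.30802292e+00,  2.87104523e-01,  1.57804338e+00,  1.62628860e-05,
        1.27857060e+00, -1.50026129e-01]), 'dq': array([-0.00123672, -0.00247871, -0.00396878,  0.00071495,  0.00065371,
       -0.0017461 ]), 'joint_efforts': array([ 3.35010373e-04, -4.07298410e+01, -2.93699884e+01, -1.85096146e-04,
        3.41922365e-03, -6.63783609e-06]), 'eef_pos': array([ 0.27066281, -0.61775642,  0.24906022]), 'tcp_rot': array([ 9.78775007e-01,  2.04935004e-01, -5.21173920e-05, -1.06167547e-03]), 'contact_force': array([-0.77294054,  0.09126751, -0.03734309]), 'wrist_torque': array([ 0.02227716, -0.00425235, -0.00593595]), 'finger_force': 0.0, 'opening': 0.9993195792705363}
```

View pics/top0.png

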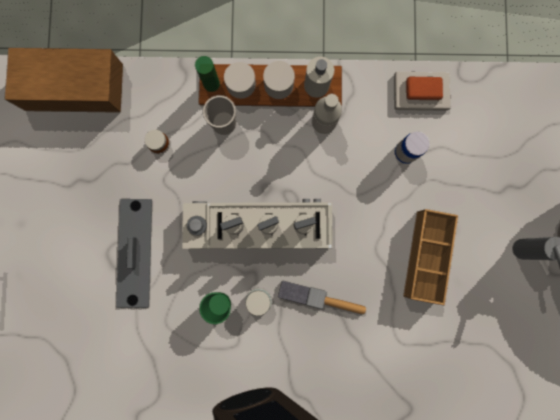

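View pics/side0.png

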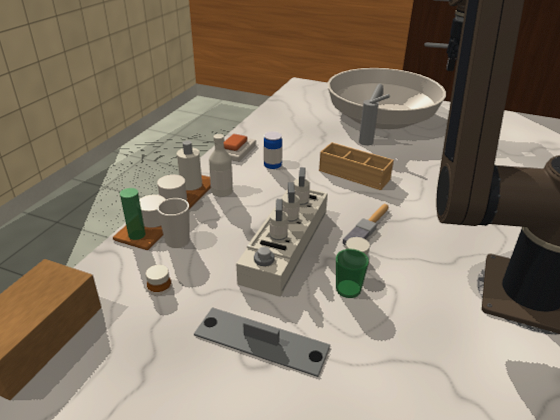

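All three cartridges are fitted: in the top view the bars are at about (232,224), (268,224), (305,224), the plunger at (196,225), the cover at (134,253) and the crate at (432,256). The cover lies well clear at the left (+y). Next I measure from depth.

```bash
cat > meas.py <<'E'
from h import *
def load(n):
    q=np.load(n,allow_pickle=True); c={k:q[k] for k in ('fovy','cx','cy','R','t')}; return q['b'],q['d'],c
def rect(P,m,minn=20):
    out=[]
    n,l,s,ce=cv2.connectedComponentsWithStats(m.astype(np.uint8))
    for i in range(1,n):
        if s[i,4]<minn: continue
        q=P[l==i]; r=cv2.minAreaRect((q[:,:2]*1000).astype(np.float32))
        out.append((s[i,4],ce[i].round(),q[:,:3].mean(0).round(4),np.round(r[0],1),np.round(r[1],1),round(r[2],1),q[:,2].max().round(4)))
    return out
E
python3 - <<'E'
from meas import *
b,d,c=load('top0.npz'); P=cloud(d,c); z=P[...,2]; ok=d>0
U=np.arange(560)[None,:]*np.ones((420,1)); V=np.arange(420)[:,None]*np.ones((1,560))
def box(u0,v0,u1,v1): return ok&(U>=u0)&(U<=u1)&(V>=v0)&(V<=v1)
for nm,m in dict(deck=box(170,190,345,260)&(z>.05)&(z<.075),bars=box(210,190,345,260)&(z>.135),plg=box(180,205,212,245)&(z>.078)&(z<.095),
 crate=box(395,195,470,315)&(z>.055)&(z<.075),cover=box(105,190,165,315)&(z>.0035)&(z<.012),handle=box(105,190,165,315)&(z>.03),
 all_=ok&(z>.02)&(V<330)&(U<480)).items():
    print(nm)
    for r in rect(P,m): print('  ',*r)
E
```

```text
deck
   5480 [256. 225.] [0.5414 0.0559 0.0622] [541.5  54.6] [100.  330.1] 0.8 0.0748
bars
   162 [231. 223.] [0.5407 0.1031 0.1499] [541.  103.6] [14.  43.5] 20.4 0.1551
   156 [268. 223.] [0.542  0.0288 0.1503] [542.4  29.1] [14.4 43.3] 24.2 0.1551
   152 [304. 223.] [ 0.5433 -0.0456  0.1503] [543.6 -45.7] [14.1 43.8] 16.6 0.1553
plg
   131 [195. 225.] [0.5393 0.1863 0.0865] [539.  186.6] [26.5 26.1] 89.5 0.0923
crate
   849 [434. 256.] [ 0.4806 -0.3346  0.063 ] [ 479.  -333.7] [ 77.2 200.1] 79.9 0.0711
   37 [428. 271.] [ 0.4475 -0.3231  0.0574] [ 447.7 -322.9] [40.7  4.7] 79.8 0.0605
cover
   3127 [134. 253.] [0.477  0.3388 0.0072] [482.7 339. ] [ 96.4 262.9] 89.8 0.012
handle
   202 [130. 252.] [0.4789 0.3383 0.0398] [477.9 338.6] [69.1 13.2] 2.1 0.0466
all_
   6796 [63. 79.] [0.8609 0.492  0.0838] [869.3 500.8] [233.1 122.9] 89.8 0.0977
   584 [207.  73.] [0.8714 0.1682 0.1031] [878.7 171.2] [41.2 39.4] 57.4 0.138
   922 [318.  76.] [ 0.8689 -0.0762  0.0999] [877.9 -78. ] [59.1 60.2] 86.4 0.1461
   942 [278.  79.] [0.8729 0.0116 0.0667] [878.7  11.9] [70.4 68.8] 8.8 0.0784
   
[... 448 characters left out ...]
] [ 720.6 -288.4] [53.6 54. ] 0.4 0.1065
   6857 [257. 225.] [0.5417 0.0542 0.072 ] [546.8  54.5] [110.  330.6] 1.5 0.1553
   1811 [432. 256.] [ 0.4806 -0.3345  0.0504] [ 479.  -333.7] [ 77.2 200.1] 79.9 0.0711
   240 [130. 252.] [0.4787 0.3376 0.0375] [478.1 338.6] [69.4 13.2] 2.1 0.0466
   570 [258. 302.] [0.3751 0.0494 0.0508] [373.7  48.8] [59.1 55.2] 48.2 0.0619
   165 [316. 298.] [ 0.3821 -0.0801  0.0219] [381.4 -80.9] [39.3 39.6] 76.6 0.0258
   470 [213. 309.] [0.3585 0.1461 0.0662] [364.2 140.1] [66.  66.8] 47.3 0.0901
   35 [336. 303.] [ 0.3722 -0.1244  0.0219] [ 371.1 -123.1] [41.1 11.5] 82.4 0.0261
   30 [357. 309.] [ 0.3596 -0.1736  0.0219] [ 359.6 -175.9] [27.1 11.9] 77.0 0.0241
```

```bash
R='python3 -m handwheel'
python3 -m handwheel '[0.085,0.26,0,0,0,0.048, 0.085,0.26,0,0,0,0.048, 0.085,0.26,0,0,0,0.048, 0.085,0.26,0,0,0,0.048, 0.085,0.26,0,0,0,0.048]' 0 40
python3 -m handwheel '[0.085,0.26,0,0,0,0.048, 0.085,0.26,0,0,0,0.048, 0.085,0.26,0,0,0,0.048, 0.085,0.26,0,0,0,0.048, 0.085,0.26,0,0,0,0.048]'
python3 -m handwheel '[0.085,0.26,0,0,0,0.048, 0.085,0.26,0,0,0,0.048, 0.085,0.26,0,0,0,0.048, 0.085,0.26,0,0,0,0.048, 0.085,0.26,0,0,0,0.048]'
python3 -m handwheel '[0.085,0.26,0,0,0,0.048, 0.085,0.26,0,0,0,0.048, 0.085,0.26,0,0,0,0.048, 0.085,0.26,0,0,0,0.048, 0.085,0.26,0,0,0,0.048]'
python3 -m handwheel '[0,0,0,0,0,0]'
cat >> h.py <<'E'
def st():
    s=ctrl.get_state(); q=s['tcp_rot']; a=np.degrees(2*np.arctan2(q[1],q[0]))-90
    print('t',round(s['time'],2),'p',s['eef_pos'].round(4),'th',round((a+180)%360-180,1),'tilt',np.round(q[2:],4),'F',s['contact_force'].round(1),'op',round(s['opening'],3),'ff',round(s['finger_force'],1),'q',s['qpos'].round(2)); return s
E
python3 -c "from h import *; st()"
```

```text
time: 0.52
eef_pos: [0.3346, -0.4212, 0.2495]
tcp_rot: [0.922, 0.386, 0.0, -0.001]
contact_force: [0.8, 0.2, 1.3]
opening: 0.302
finger_force: 0.0
time: 0.93
eef_pos: [0.3982, -0.2262, 0.2499]
tcp_rot: [0.834, 0.552, 0.0, -0.0]
contact_force: [0.7, -0.6, -0.2]
opening: 0.003
finger_force: 0.0
time: 1.35
eef_pos: [0.4619, -0.0311, 0.2501]
tcp_rot: [0.715, 0.699, -0.0, 0.0]
contact_force: [0.2, -0.3, -0.6]
opening: -0.003
finger_force: 0.0
time: 1.77
eef_pos: [0.5257, 0.1639, 0.2499]
tcp_rot: [0.571, 0.821, -0.0, -0.0]
contact_force: [1.1, -0.5, 1.1]
opening: 0.004
finger_force: 0.0
time: 1.85
eef_pos: [0.5263, 0.1674, 0.2497]
tcp_rot: [0.57, 0.822, 0.001, -0.001]
contact_force: [-0.4, -1.1, 0.5]
opening: -0.002
finger_force: 0.0
t 1.85 p [0.5263 0.1674 0.2497] th 20.5 tilt [ 0.001  -0.0008] F [-0.4 -1.1  0.5] op -0.002 ff 0.0 q [ 0.12  0.02  1.88  0.    1.24 -0.24]
```

```bash
python3 - <<'E'
from meas import *
b,d,c=cam('wrist'); cv2.imwrite('pics/w1.png',b); np.savez('w1.npz',d=d,b=b,**c)
P=cloud(d,c); z=P[...,2]; ok=d>0
for nm,m in dict(bars=ok&(z>.135)&(z<.16),plg=ok&(z>.08)&(z<.092),deck=ok&(z>.053)&(z<.07)).items():
    print(nm)
    for r in rect(P,m,100): print('  ',*r)
E
```

```text
bars
plg
   1462 [ 85. 157.] [0.3617 0.1377 0.084 ] [363.9 137.6] [67.4 66.8] 50.3 0.0871
   767 [297. 178.] [0.5388 0.1854 0.0854] [539.  184.9] [26.9 26.8] 43.6 0.0878
   180 [267. 244.] [0.5357 0.1175 0.0866] [536.4 114.3] [38.4 14.5] 19.8 0.092
   592 [495. 291.] [0.76   0.1488 0.0861] [764.8 145. ] [67.1 27.3] 73.2 0.092
   818 [528. 320.] [0.8089 0.1309 0.0862] [801.8 133.1] [62.5 33.8] 71.0 0.092
deck
   378 [127. 145.] [0.3849 0.1548 0.0619] [382.4 149.6] [21.5 60. ] 31.7 0.07
   12433 [274. 211.] [0.5336 0.1398 0.061 ] [540.8 110.6] [100.2 212.3] 1.1 0.07
   896 [ 80. 159.] [0.347  0.1261 0.0618] [353.3 129.4] [32.7 57.2] 38.7 0.0699
   1926 [ 95. 238.] [0.3726 0.0488 0.0549] [372.3  48.3] [52.3 52.2] 22.4 0.0572
   654 [481. 279.] [0.7612 0.1475 0.0618] [767.  145.6] [64.7 26.7] 69.3 0.07
   735 [513. 307.] [0.8104 0.1303 0.0622] [807.2 131.2] [54.2 18.7] 70.9 0.07
   1401 [541. 353.] [0.8748 0.09   0.0614] [870.  93.] [49.3 69.6] 31.2 0.0636
   375 [510. 384.] [0.866  0.0396 0.0613] [870.2  39.4] [44.6 10. ] 18.0 0.07
```

View pics/w1.png

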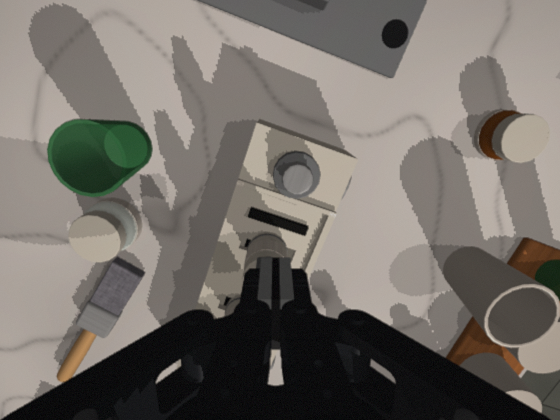

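The wrist view shows the plunger at (297,178), and it agrees with the top view to about 1 mm. Now I press it.

```bash
python3 -m handwheel '[0.085,0.124,0,0,0,0, 0,0,-0.225,0,0,0, 0,0,-0.225,0,0,0, 0,0,-0.225,0,0,0, 0,0,-0.225,0,0,0]' >/dev/null
python3 -m handwheel '[0,0,-0.02,0,0,0, 0,0,-0.02,0,0,0, 0,0,-0.02,0,0,0]' >/dev/null; python3 -c "from h import *; st()"
python3 -m handwheel '[0,0,-0.02,0,0,0, 0,0,-0.02,0,0,0,0,0,0,0,0,0]' >/dev/null; python3 -c "from h import *; st()"
python3 -m handwheel '[0,0,-0.02,0,0,0, 0,0,-0.01,0,0,0,0,0,0,0,0,0]' >/dev/null; python3 -c "from h import *; st()"
```

```text
t 2.57 p [0.5396 0.1799 0.1078] th 20.0 tilt [0.0007 0.0008] F [-0.  -0.4  0.7] op 0.0 ff 0.0 q [ 0.14  0.22  1.94 -0.    0.98 -0.21]
t 2.82 p [0.5403 0.1803 0.1025] th 20.1 tilt [0.0014 0.0019] F [ 0.  -1.2  3.3] op -0.0 ff 1.8 q [ 0.14  0.22  1.95 -0.    0.97 -0.21]
t 3.07 p [0.5403 0.1803 0.0976] th 20.1 tilt [0.0014 0.0019] F [ 0.9 -0.8  6.3] op 0.0 ff 3.2 q [ 0.14  0.23  1.95 -0.    0.96 -0.21]
```

```bash
python3 -m handwheel '[0,0.03,-0.02,0,0,0,0,0,0,0,0,0]' >/dev/null; python3 -c "from h import *; st()"
python3 -m handwheel '[0,0,-0.01,0,0,0,0,0,0,0,0,0]' >/dev/null; python3 -c "from h import *; st()"
python3 -m handwheel '[0,0,-0.01,0,0,0,0,0,0,0,0,0,0,0,0,0,0,0]' >/dev/null; python3 -c "from h import *; st()"
```

```text
t 3.23 p [0.5405 0.1842 0.0952] th 20.1 tilt [0.0003 0.0024] F [-0.  -4.7  8.1] op -0.001 ff 3.9 q [ 0.15  0.24  1.94 -0.    0.96 -0.2 ]
t 3.4 p [0.5406 0.1842 0.095 ] th 20.1 tilt [0.0003 0.0021] F [-2.9 -5.  14. ] op 0.002 ff 7.3 q [ 0.15  0.24  1.94 -0.    0.96 -0.2 ]
t 3.65 p [0.5407 0.1842 0.0949] th 20.1 tilt [0.0001 0.0019] F [-7.  -5.2 20.8] op 0.005 ff 10.4 q [ 0.15  0.24  1.94 -0.    0.96 -0.2 ]
```

```bash
python3 -m handwheel '[0,0,0.25,0,0,0,0,0,0.25,0,0,0,0,0,0.23,0,0,0,0,-0.27,0,0,0,0,0,-0.27,0,0,0,0]' 0.55 >/dev/null
python3 -m handwheel '[0,0,0,0,0,0,0,0,0,0,0,0]' >/dev/null; python3 -c "from h import *; st()"
```

```text
t 4.23 p [0.5383 0.1024 0.1991] th 19.9 tilt [ 0.0001 -0.0004] F [-0.5  0.7  0.2] op 0.548 ff 0.0 q [ 0.    0.06  1.94  0.    1.15 -0.34]
```

```bash
python3 -m handwheel '[0.018,0.012,-0.18,0,0,0,0,0,-0.187,0,0,0,0,0,0,0,0,0]' >/dev/null; python3 -c "from h import *; st()"
python3 -m handwheel '[0,0,0,0,0,0,0,0,0,0,0,0,0,0,0,0,0,0,0,0,0,0,0,0,0,0,0,0,0,0]' 0 60 >/dev/null; python3 -c "from h import *; st()"
```

```text
t 4.48 p [0.5369 0.1065 0.138 ] th 20.1 tilt [-0.0033 -0.0051] F [-1.3  0.4 -1.6] op 0.55 ff 0.0 q [ 0.01  0.14  1.97  0.    1.04 -0.34]
t 4.9 p [0.5422 0.106  0.1459] th 20.1 tilt [0.001 0.001] F [-0.6  1.4  0.7] op 0.151 ff 60.8 q [ 0.01  0.13  1.97  0.    1.05 -0.34]
```

```bash
python3 -m handwheel '[0,0,0,0,0,0.072,0,0,0,0,0,0.072,0,0,0,0,0,0.072,0,0,0,0,0,0.072,0,0,0,0,0,0.072]' >/dev/null; python3 -c "from h import *; st()"
python3 -m handwheel '[0,0,0,0,0,0.072,0,0,0,0,0,0.072,0,0,0,0,0,0.072,0,0,0,0,0,0.072,0,0,0,0,0,0.072]' >/dev/null; python3 -c "from h import *; st()"
python3 -m handwheel '[0,0,0,0,0,0.072,0,0,0,0,0,0,0,0,0,0,0,0]' >/dev/null; python3 -c "from h import *; print(st()['wrist_torque'])"
```

```text
t 5.32 p [0.5426 0.1054 0.1459] th 52.8 tilt [0.0004 0.002 ] F [-0.1 -0.5  0.7] op 0.151 ff 60.7 q [ 0.01  0.13  1.96 -0.    1.04 -0.91]
t 5.73 p [0.5427 0.1055 0.1459] th 85.2 tilt [0.     0.0021] F [ 1.  -1.3  0.5] op 0.149 ff 60.7 q [ 0.01  0.13  1.96 -0.    1.04 -1.48]
t 5.98 p [0.5425 0.1054 0.1459] th 91.2 tilt [-0.0003  0.0018] F [ 0.1 -0.2  3.6] op 0.148 ff 61.1 q [ 0.01  0.13  1.96 -0.    1.04 -1.58]
[-0.21501265 -0.21825188 -0.01538609]
```

```bash
python3 -m handwheel '[0,0,0.02,0,0,0,0,0,0.02,0,0,0]' >/dev/null; python3 -c "from h import *; st()"
python3 -m handwheel '[0,0,0.03,0,0,0,0,0,0.05,0,0,0,0,0,0.05,0,0,0]' >/dev/null; python3 -c "from h import *; st()"
python3 -m handwheel '[0,0,0.25,0,0,0,0,0,0.25,0,0,0,0,0,0.15,0,0,0,0,0,0,0,0,0]' >/dev/null; python3 -c "from h import *; st()"
```

```text
t 6.15 p [0.5404 0.1055 0.1497] th 91.2 tilt [-0.0001 -0.0012] F [ 0.2 -0.7 -2. ] op 0.149 ff 60.3 q [ 0.01  0.12  1.96 -0.    1.06 -1.58]
t 6.4 p [0.5407 0.1058 0.1698] th 91.3 tilt [ 0.0002 -0.0008] F [-0.1  0.1 -2.1] op 0.152 ff 60.4 q [ 0.01  0.1   1.95  0.    1.1  -1.58]
t 6.73 p [0.5444 0.1059 0.2756] th 91.3 tilt [0.0001 0.0069] F [ 0.5  0.1 -1.1] op 0.15 ff 60.5 q [ 0.01 -0.01  1.86  0.    1.28 -1.59]
```

```bash
python3 -m handwheel '[0,-0.273,0,0,0,0,0,-0.273,0,0,0,-0.0125,0,-0.273,0,0,0,-0.0125,0,-0.273,0,0,0,-0.0125,0,-0.273,0,0,0,-0.0125]' >/dev/null
python3 -m handwheel '[0,-0.273,0,0,0,-0.0125,0,-0.273,0,0,0,-0.0125,0,-0.273,0,0,0,-0.0125,0,-0.273,0,0,0,-0.0125,0,-0.273,0,0,0,-0.0125]' >/dev/null
python3 -m handwheel '[0,-0.273,0,0,0,-0.0125,0,0,0,0,0,0,0,0,0,0,0,0]' >/dev/null;python3 - <<'E'
from meas import *
st()
b,d,c=cam('wrist'); cv2.imwrite('pics/w2.png',b); np.savez('w2.npz',d=d,b=b,**c)
P=cloud(d,c); z=P[...,2]; ok=d>0
for r in rect(P,ok&(z>.055)&(z<.07),100): print('  ',*r)
st()
E
```

```text
t 7.82 p [ 0.5403 -0.3466  0.2654] th 79.9 tilt [ 0.001  -0.0011] F [-0.1  0.1 -2. ] op 0.149 ff 60.4 q [-0.73  0.2   1.65  0.    1.29 -2.12]
   3825 [275.  99.] [ 0.4648 -0.3345  0.0622] [ 479.6 -337.3] [ 75.2 196. ] 80.1 0.0672
   5058 [535. 140.] [ 0.5428 -0.0952  0.0619] [543.8 -91.5] [100.5  47. ] 1.7 0.0683
   438 [ 72. 173.] [ 0.4953 -0.542   0.0626] [ 496.  -546.1] [46.5 19.6] 10.8 0.07
   349 [ 25. 256.] [ 0.5725 -0.6236  0.0628] [ 580.5 -627.4] [ 9.9 94.2] 65.3 0.0699
   221 [349. 307.] [ 0.6958 -0.2906  0.0627] [ 697.3 -287.8] [34.9  6.5] 78.4 0.07
   606 [509. 340.] [ 0.7722 -0.1129  0.0626] [ 778.  -109.2] [27.6 60. ] 34.0 0.07
t 7.87 p [ 0.5406 -0.345   0.2657] th 80.0 tilt [ 0.0012 -0.001 ] F [ 0.2  0.4 -2.4] op 0.151 ff 60.4 q [-0.73  0.2   1.65  0.    1.29 -2.12]
```

View pics/w2.png

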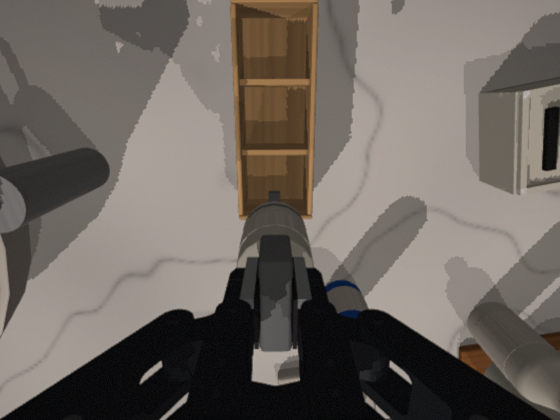

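The crate (columns 237–315, near edge at row 216) agrees with the earlier measurement, and the lug is aligned above the far cell. Lowering.

```bash
python3 -m handwheel '[0.018,-0.006,-0.23,0,0,0,0,0,-0.23,0,0,0,0,0,-0.2,0,0,0,0,0,-0.2,0,0,0,0,0,-0.1,0,0,0]' >/dev/null; python3 -c "from h import *; st()"
python3 -m handwheel '[0,0,-0.04,0,0,0,0,0,-0.03,0,0,0,0,0,0,0,0,0]' >/dev/null; python3 -c "from h import *; st()"
python3 -m handwheel '[0,0,-0.015,0,0,0,0,0,-0.015,0,0,0,0,0,0,0,0,0]' >/dev/null; python3 -c "from h import *; st()"
```

```text
t 8.28 p [ 0.5422 -0.3417  0.1181] th 80.2 tilt [ 0.0026 -0.0032] F [-0.5  1.1 -2.4] op 0.153 ff 60.2 q [-0.72  0.35  1.75  0.    1.05 -2.12]
t 8.53 p [ 0.5443 -0.3447  0.1128] th 80.2 tilt [ 0.0001 -0.0001] F [ 0.3  0.2 -2.1] op 0.15 ff 60.2 q [-0.72  0.36  1.75  0.    1.03 -2.12]
t 8.78 p [ 0.5445 -0.346   0.1094] th 80.1 tilt [-0.0006  0.0008] F [-0.5  0.1 -2. ] op 0.148 ff 60.3 q [-0.72  0.36  1.75 -0.    1.02 -2.12]
```

```bash
python3 -m handwheel '[0,0,-0.01,0,0,0,0,0,-0.006,0,0,0,0,0,0,0,0,0]' >/dev/null; python3 -c "from h import *; st()"
python3 -m handwheel '[0,0,0,0,0,0,0,0,0,0,0,0,0,0,0,0,0,0,0,0,0,0,0,0]' 0.4 >/dev/null; python3 -c "from h import *; st()"
python3 -m handwheel '[0,0,0.1,0,0,0,0,0,0.2,0,0,0,0,0,0.25,0,0,0,0,0,0.15,0,0,0]' 0.55 >/dev/null; python3 -c "from h import *; st()"
python3 -m handwheel '[0,0.25,0,0,0,-0.062,0,0.25,0,0,0,-0.062,0,0.25,0,0,0,-0.062,0,0.25,0,0,0,-0.062,0,0.25,0,0,0,-0.062]'  >/dev/null
python3 -m handwheel '[0,0.25,0,0,0,-0.062,0,0.25,0,0,0,-0.062,0,0.25,0,0,0,-0.062,0,0.25,0,0,0,-0.062,0,0.25,0,0,0,-0.062]'  >/dev/null
python3 -m handwheel '[0,0,0,0,0,0,0,0,0,0,0,0,0,0,0,0,0,0]' >/dev/null; python3 -c "from h import *; st()"
```

```text
t 9.03 p [ 0.5442 -0.346   0.1064] th 80.1 tilt [-0.0003  0.0004] F [-1.  -0.  -0.7] op 0.149 ff 60.5 q [-0.72  0.37  1.75  0.    1.02 -2.12]
t 9.37 p [ 0.5441 -0.3459  0.1062] th 80.1 tilt [-0.0002  0.0002] F [ 0.5  0.1 -0.5] op 0.396 ff 0.0 q [-0.72  0.37  1.75  0.    1.02 -2.12]
t 9.7 p [ 0.5448 -0.3464  0.2147] th 80.1 tilt [-0.0012  0.0017] F [ 1.1 -1.1  1.5] op 0.553 ff 0.0 q [-0.72  0.25  1.69  0.    1.2  -2.12]
t 10.78 p [0.5441 0.029  0.211 ] th 24.4 tilt [-0.0002  0.0003] F [ 1.1 -0.4 -0.8] op 0.549 ff 0.0 q [-0.13  0.04  1.93 -0.    1.17 -0.56]
```

```bash
python3 -m handwheel '[-0.012,0,-0.2,0,0,0,0,0,-0.2,0,0,0,0,0,-0.037,0,0,0,0,0,0,0,0,0]' >/dev/null; python3 -c "from h import *; st()"
python3 -m handwheel '[0,0,0,0,0,0,0,0,0,0,0,0,0,0,0,0,0,0,0,0,0,0,0,0,0,0,0,0,0,0]' 0 60 >/dev/null; python3 -c "from h import *; st()"
python3 -m handwheel '[0,0,0,0,0,0.072,0,0,0,0,0,0.072,0,0,0,0,0,0.072,0,0,0,0,0,0.072,0,0,0,0,0,0.072]' >/dev/null; python3 -c "from h import *; st()"
python3 -m handwheel '[0,0,0,0,0,0.072,0,0,0,0,0,0.072,0,0,0,0,0,0.072,0,0,0,0,0,0.072,0,0,0,0,0,0.072]' >/dev/null; python3 -c "from h import *; st()"
python3 -m handwheel '[0,0,0,0,0,0.022,0,0,0,0,0,0,0,0,0,0,0,0]' >/dev/null; python3 -c "from h import *; print(st()['wrist_torque'])"
```

```text
t 11.12 p [0.5403 0.028  0.1426] th 24.2 tilt [-0.0014 -0.0028] F [-0.4  0.2  0.4] op 0.55 ff 0.0 q [-0.14  0.11  1.99 -0.    1.05 -0.56]
t 11.53 p [0.5435 0.0287 0.1476] th 24.3 tilt [0.0004 0.002 ] F [-1.  -0.6  4.9] op 0.148 ff 59.5 q [-0.13  0.11  1.98 -0.    1.05 -0.56]
t 11.95 p [0.5444 0.0295 0.1476] th 57.0 tilt [0.0012 0.0033] F [ 1.2 -0.4  4.2] op 0.149 ff 59.3 q [-0.13  0.11  1.98  0.    1.04 -1.13]
t 12.37 p [0.5445 0.0298 0.1476] th 89.4 tilt [0.0007 0.0036] F [2.2 1.2 4. ] op 0.149 ff 59.3 q [-0.13  0.11  1.98  0.    1.04 -1.69]
t 12.62 p [0.5444 0.0297 0.1476] th 91.0 tilt [0.0004 0.0033] F [2.4 1.7 5.7] op 0.148 ff 59.6 q [-0.13  0.11  1.98  0.    1.04 -1.72]
[ 0.51192708 -0.57138709 -0.02414621]
```

```bash
python3 -m handwheel '[0,0,0.02,0,0,0,0,0,0.02,0,0,0]' >/dev/null; python3 -c "from h import *; st()"
python3 -m handwheel '[0,0,0.03,0,0,0,0,0,0.05,0,0,0,0,0,0.05,0,0,0]' >/dev/null; python3 -c "from h import *; st()"
python3 -m handwheel '[0,0,0.25,0,0,0,0,0,0.25,0,0,0,0,0,0.15,0,0,0,0,0,0,0,0,0]' >/dev/null; python3 -c "from h import *; st()"
python3 -m handwheel '[-0.043,-0.243,0,0,0,-0.012,-0.043,-0.243,0,0,0,-0.012,-0.043,-0.243,0,0,0,-0.012,-0.043,-0.243,0,0,0,-0.012,-0.043,-0.243,0,0,0,-0.012]' >/dev/null
python3 -m handwheel '[-0.043,-0.243,0,0,0,-0.012,-0.043,-0.243,0,0,0,-0.012,-0.043,-0.243,0,0,0,-0.012,-0.043,-0.243,0,0,0,-0.012,-0.043,-0.243,0,0,0,-0.012]' >/dev/null
python3 -m handwheel '[0,0,0,0,0,0,0,0,0,0,0,0,0,0,0,0,0,0]' >/dev/null; python3 -c "from h import *; st()"
```

```text
t 12.78 p [0.5404 0.0294 0.1499] th 91.1 tilt [ 0.     -0.0024] F [-0.4 -0.4 -4.1] op 0.152 ff 58.5 q [-0.13  0.1   1.99 -0.    1.06 -1.72]
t 13.03 p [0.5412 0.0293 0.1703] th 91.1 tilt [ 0.0001 -0.0014] F [-0.   0.1 -3.8] op 0.151 ff 58.5 q [-0.13  0.08  1.97 -0.    1.1  -1.72]
t 13.37 p [0.5453 0.0289 0.2764] th 91.1 tilt [-0.001   0.0067] F [ 0.   0.1 -1.9] op 0.151 ff 59.4 q [-0.13 -0.03  1.87 -0.    1.28 -1.72]
t 14.45 p [ 0.477  -0.3346  0.2667] th 80.2 tilt [ 0.0012 -0.0011] F [ 0.  -0.4 -4. ] op 0.15 ff 59.8 q [-0.79  0.07  1.79  0.    1.28 -2.19]
```

```bash
python3 -m handwheel '[0.012,-0.004,-0.23,0,0,0,0,0,-0.23,0,0,0,0,0,-0.2,0,0,0,0,0,-0.2,0,0,0,0,0,-0.1,0,0,0]' >/dev/null; python3 -c "from h import *; st()"
python3 -m handwheel '[0,0,-0.04,0,0,0,0,0,-0.03,0,0,0,0,0,0,0,0,0]' >/dev/null; python3 -c "from h import *; st()"
python3 -m handwheel '[0,0,-0.015,0,0,0,0,0,-0.015,0,0,0,0,0,0,0,0,0]' >/dev/null; python3 -c "from h import *; st()"
```

```text
t 14.87 p [ 0.4778 -0.3319  0.1193] th 80.4 tilt [ 0.0027 -0.0031] F [-1.   0.2 -3.8] op 0.149 ff 59.7 q [-0.78  0.23  1.9   0.    1.02 -2.18]
t 15.12 p [ 0.4798 -0.335   0.1137] th 80.3 tilt [ 0.0001 -0.0001] F [-0.1  0.6 -3.7] op 0.149 ff 59.7 q [-0.78  0.24  1.9   0.    1.   -2.18]
t 15.37 p [ 0.48   -0.3362  0.1103] th 80.3 tilt [-0.0006  0.0007] F [-0.8 -0.6 -4.1] op 0.154 ff 59.8 q [-0.78  0.25  1.9  -0.    0.99 -2.19]
```

```bash
python3 -m handwheel '[0,0,-0.01,0,0,0,0,0,-0.005,0,0,0,0,0,0,0,0,0]' >/dev/null; python3 -c "from h import *; st()"
python3 -m handwheel '[0,0,0,0,0,0,0,0,0,0,0,0,0,0,0,0,0,0,0,0,0,0,0,0]' 0.4 >/dev/null; python3 -c "from h import *; st()"
python3 -m handwheel '[0,0,0.1,0,0,0,0,0,0.2,0,0,0,0,0,0.25,0,0,0,0,0,0.15,0,0,0]' 0.55 >/dev/null; python3 -c "from h import *; st()"
python3 -m handwheel '[0.047,0.2145,0,0,0,-0.0786,0.047,0.2145,0,0,0,-0.0786,0.047,0.2145,0,0,0,-0.0786,0.047,0.2145,0,0,0,-0.0786,0.047,0.2145,0,0,0,-0.0786]'  >/dev/null
python3 -m handwheel '[0.047,0.2145,0,0,0,-0.0786,0.047,0.2145,0,0,0,-0.0786,0.047,0.2145,0,0,0,-0.0786,0.047,0.2145,0,0,0,-0.0786,0,0,0,0,0,0]'  >/dev/null
python3 -m handwheel '[0,0,0,0,0,0,0,0,0,0,0,0]' >/dev/null
python3 - <<'E'
from meas import *
st(); b,d,c=cam('top'); cv2.imwrite('pics/t2.png',b[180:330,90:480].repeat(2,0).repeat(2,1)); P=cloud(d,c); z=P[...,2]
for r in rect(P,(d>0)&(z>.07)&(z<.115)&(P[...,1]<-.27)&(P[...,0]<.6)&(P[...,0]>.35),15): print(*r)
E
```

```text
t 15.62 p [ 0.4799 -0.3363  0.1082] th 80.3 tilt [-0.0005  0.0006] F [-1.   1.   0.4] op 0.146 ff 60.2 q [-0.78  0.25  1.9  -0.    0.99 -2.19]
t 15.95 p [ 0.4797 -0.336   0.1074] th 80.3 tilt [-0.0003  0.0003] F [ 0.1 -0.3  0.2] op 0.395 ff 0.0 q [-0.78  0.25  1.9  -0.    0.99 -2.19]
t 16.28 p [ 0.4803 -0.3366  0.2157] th 80.3 tilt [-0.0013  0.0016] F [ 1.4 -0.7  1. ] op 0.547 ff 0.0 q [-0.78  0.12  1.83  0.    1.18 -2.19]
t 17.28 p [ 0.5428 -0.0472  0.2122] th 16.9 tilt [-0.0002  0.0002] F [-0.2  0.1 -0.3] op 0.55 ff 0.0 q [-0.27  0.03  1.93 -0.    1.17 -0.57]
331 [441. 225.] [ 0.5464 -0.3399  0.0963] [ 545.7 -343.8] [39.  38.4] 33.3 0.1147
235 [534. 248.] [ 0.4987 -0.539   0.0924] [ 498.7 -542. ] [45.4 19.6] 1.8 0.115
329 [437. 256.] [ 0.4803 -0.3296  0.0967] [ 480.4 -333.7] [37.3 38.5] 32.7 0.1147
```

View pics/t2.png

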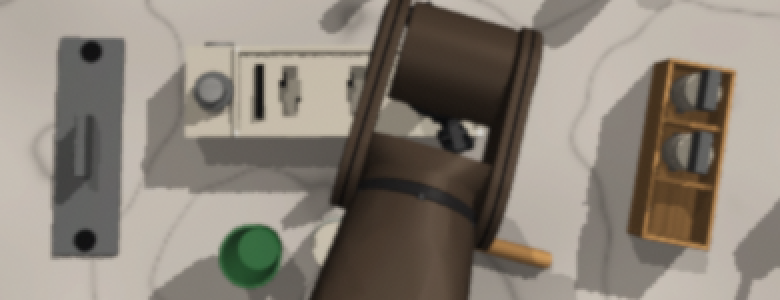

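The crop shows two cartridges standing upright in the far and middle cells, with the third cell empty. On to cartridge 1.

```bash
python3 -m handwheel '[0.005,0.01,-0.2,0,0,0,0,0,-0.2,0,0,0,0,0,-0.037,0,0,0,0,0,0,0,0,0]' >/dev/null; python3 -c "from h import *; st()"
python3 -m handwheel '[0,0,0,0,0,0,0,0,0,0,0,0,0,0,0,0,0,0,0,0,0,0,0,0,0,0,0,0,0,0]' 0 60 >/dev/null; python3 -c "from h import *; st()"
python3 -m handwheel '[0,0,0,0,0,0.078,0,0,0,0,0,0.078,0,0,0,0,0,0.078,0,0,0,0,0,0.078,0,0,0,0,0,0.078]' >/dev/null; python3 -c "from h import *; st()"
python3 -m handwheel '[0,0,0,0,0,0.078,0,0,0,0,0,0.078,0,0,0,0,0,0.078,0,0,0,0,0,0.078,0,0,0,0,0,0.078]' >/dev/null; python3 -c "from h import *; st()"
python3 -m handwheel '[0,0,0,0,0,0.043,0,0,0,0,0,0,0,0,0,0,0,0]' >/dev/null; python3 -c "from h import *; print(st()['wrist_torque'])"
python3 -m handwheel '[0,0,0.02,0,0,0,0,0,0.02,0,0,0]' >/dev/null; python3 -c "from h import *; st()"
```

```text
t 17.67 p [ 0.5415 -0.0461  0.1438] th 16.7 tilt [-0.0012 -0.0029] F [-0.5 -0.1  0.3] op 0.551 ff 0.0 q [-0.27  0.12  1.98 -0.    1.05 -0.56]
t 18.08 p [ 0.5448 -0.0461  0.1488] th 16.8 tilt [0.0003 0.002 ] F [-0.9 -1.   5.5] op 0.148 ff 60.0 q [-0.27  0.11  1.98 -0.    1.05 -0.56]
t 18.5 p [ 0.5456 -0.0456  0.1488] th 52.2 tilt [0.0008 0.0031] F [0.4 0.1 4. ] op 0.148 ff 59.8 q [-0.27  0.11  1.98  0.    1.05 -1.18]
t 18.92 p [ 0.5459 -0.0452  0.1489] th 87.3 tilt [0.0003 0.0035] F [2.2 1.4 3.4] op 0.145 ff 59.8 q [-0.27  0.11  1.98  0.    1.05 -1.79]
t 19.17 p [ 0.5457 -0.0454  0.1489] th 90.7 tilt [-0.      0.0032] F [1.9 0.6 6.6] op 0.148 ff 60.1 q [-0.27  0.11  1.98  0.    1.05 -1.85]
[ 0.39565571 -0.46321455 -0.04847733]
t 19.33 p [ 0.5423 -0.0452  0.1515] th 90.8 tilt [ 0.0002 -0.0017] F [ 0.3 -0.3 -2.6] op 0.144 ff 58.9 q [-0.27  0.11  1.98 -0.    1.06 -1.85]
```

```bash
python3 -m handwheel '[0,0,0.03,0,0,0,0,0,0.05,0,0,0,0,0,0.05,0,0,0]' >/dev/null; python3 -c "from h import *; st()"
python3 -m handwheel '[0,0,0.25,0,0,0,0,0,0.25,0,0,0,0,0,0.15,0,0,0,0,0,0,0,0,0]' >/dev/null; python3 -c "from h import *; st()"
python3 -m handwheel '[-0.107,-0.232,0,0,0,-0.015,-0.107,-0.232,0,0,0,-0.015,-0.107,-0.232,0,0,0,-0.015,-0.107,-0.232,0,0,0,-0.015]' >/dev/null
python3 -m handwheel '[-0.107,-0.232,0,0,0,-0.015,-0.107,-0.232,0,0,0,-0.015,-0.107,-0.232,0,0,0,-0.015,-0.107,-0.232,0,0,0,-0.015]' >/dev/null
python3 -m handwheel '[0,0,0,0,0,0,0,0,0,0,0,0,0,0,0,0,0,0]' >/dev/null; python3 -c "from h import *; st()"
```

```text
t 19.58 p [ 0.5428 -0.0453  0.1717] th 90.8 tilt [ 0.0002 -0.0011] F [ 0.6  0.6 -2.2] op 0.146 ff 58.9 q [-0.27  0.08  1.96 -0.    1.1  -1.85]
t 19.92 p [ 0.5466 -0.0463  0.2776] th 90.8 tilt [-0.0019  0.0065] F [ 0.1 -0.5 -1.4] op 0.149 ff 59.1 q [-0.27 -0.02  1.87 -0.    1.28 -1.85]
t 20.83 p [ 0.4147 -0.3232  0.2682] th 80.0 tilt [ 0.0011 -0.0007] F [ 0.4  0.3 -2.4] op 0.15 ff 59.5 q [-0.86 -0.06  1.92  0.    1.28 -2.25]
```

```bash
python3 -m handwheel '[0.005,-0.005,-0.23,0,0,0,0,0,-0.23,0,0,0,0,0,-0.2,0,0,0,0,0,-0.2,0,0,0,0,0,-0.1,0,0,0]' >/dev/null; python3 -c "from h import *; st()"
python3 -m handwheel '[0,0,-0.04,0,0,0,0,0,-0.03,0,0,0,0,0,0,0,0,0]' >/dev/null; python3 -c "from h import *; st()"
python3 -m handwheel '[0,0,-0.015,0,0,0,0,0,-0.015,0,0,0,0,0,0,0,0,0]' >/dev/null; python3 -c "from h import *; st()"
python3 -m handwheel '[0,0,-0.008,0,0,0,0,0,0,0,0,0]' >/dev/null; python3 -c "from h import *; st()"
```

```text
t 21.25 p [ 0.4148 -0.3207  0.1208] th 80.2 tilt [ 0.0027 -0.0027] F [-0.1  0.2 -3. ] op 0.148 ff 59.5 q [-0.85  0.11  2.04  0.    1.   -2.25]
t 21.5 p [ 0.4164 -0.3238  0.1149] th 80.1 tilt [ 0.0001 -0.0001] F [-0.6  0.3 -1.9] op 0.148 ff 59.5 q [-0.85  0.12  2.04  0.    0.98 -2.25]
t 21.75 p [ 0.4163 -0.325   0.1114] th 80.0 tilt [-0.0006  0.0006] F [-0.  1. -3.] op 0.151 ff 59.5 q [-0.85  0.13  2.04 -0.    0.97 -2.25]
t 21.92 p [ 0.416  -0.3248  0.1097] th 80.0 tilt [-0.0003  0.0003] F [ 0.8  0.2 -2.6] op 0.146 ff 59.5 q [-0.86  0.13  2.04 -0.    0.97 -2.25]
```

```bash
python3 -m handwheel '[0,0,-0.008,0,0,0,0,0,0,0,0,0]' >/dev/null; python3 -c "from h import *; st()"
python3 -m handwheel '[0,0,0,0,0,0,0,0,0,0,0,0,0,0,0,0,0,0,0,0,0,0,0,0]' 0.4 >/dev/null
python3 -m handwheel '[0,0,0.1,0,0,0,0,0,0.2,0,0,0,0,0,0.25,0,0,0,0,0,0.15,0,0,0,0,0,0,0,0,0]' 0.55 >/dev/null
python3 - <<'E'
from meas import *
st(); b,d,c=cam('top'); cv2.imwrite('pics/t3.png',b); P=cloud(d,c); z=P[...,2]; np.savez('t3.npz',d=d,b=b,**c)
ok=(d>0)
for nm,m in dict(cyl=ok&(z>.07)&(z<.115)&(P[...,1]<-.27)&(P[...,0]<.6)&(P[...,0]>.35),hand=ok&(z>.03)&(z<.05)&(P[...,1]>.23)&(P[...,0]<.65),
  deck=ok&(z>.05)&(z<.075)&(abs(P[...,0]-.54)<.08)&(P[...,1]>-.13)&(P[...,1]<.24)).items():
    print(nm)
    for r in rect(P,m,15): print(*r)
# black dots of cover
h=P[...,2]; m=(b.max(2)<45)&ok&(z<.015)&(P[...,1]>.22)
for r in rect(P,m,15): print('dot',*r)
E
```

```text
t 22.08 p [ 0.4162 -0.3251  0.1093] th 80.0 tilt [-0.0003  0.0002] F [-0.8  0.7  4.6] op 0.146 ff 60.3 q [-0.86  0.13  2.04 -0.    0.97 -2.25]
t 22.83 p [ 0.4182 -0.3272  0.2199] th 80.0 tilt [-0.0042  0.0044] F [ 0.2 -0.1  1.1] op 0.553 ff 0.0 q [-0.86 -0.01  1.96  0.    1.18 -2.25]
cyl
330 [441. 225.] [ 0.5463 -0.34    0.0963] [ 547.8 -344.1] [47.6 38.5] 6.8 0.1149
233 [534. 249.] [ 0.4981 -0.539   0.0936] [ 498.9 -542.3] [19.2 45.3] 89.9 0.1149
326 [437. 256.] [ 0.4805 -0.3298  0.0964] [ 479.9 -333.9] [37.5 38.8] 33.9 0.1148
220 [430. 285.] [ 0.4181 -0.3155  0.0903] [ 417.5 -317.4] [26.5 43.4] 79.4 0.1146
hand
201 [130. 252.] [0.4789 0.3383 0.0398] [477.9 338.7] [69.2 12.8] 2.2 0.0458
deck
5969 [257. 225.] [0.5417 0.054  0.0621] [541.2  54.7] [ 99.8 330.2] 0.7 0.0749
dot 80 [135. 205.] [0.5866 0.34   0.0073] [586.4 338.7] [21.5 22.2] 4.0 0.0115
dot 88 [132. 300.] [0.3707 0.3381 0.0076] [370.6 338.1] [21.6 22.5] 70.7 0.0124
```

View pics/t3.png

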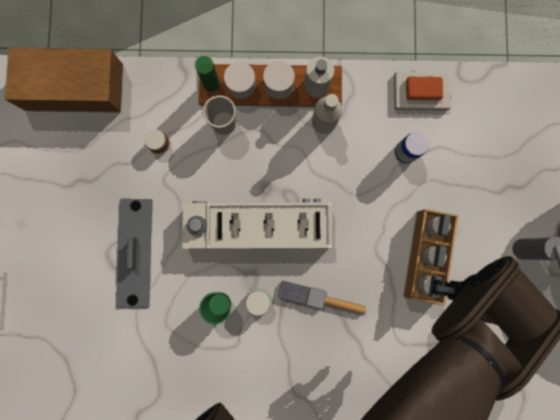

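All three cartridges stand in the crate, at (441,225), (437,256) and (430,285). The ports are empty, and the cover still lies at (134,252). Moving over the cover.

```bash
python3 -m handwheel '[0.023,0.246,0.013,0,0,0.0065,0.023,0.246,0.013,0,0,0.0065,0.023,0.246,0.013,0,0,0.0065,0.023,0.246,0.013,0,0,0.0065,0.023,0.246,0.013,0,0,0.0065]' >/dev/null
python3 -m handwheel '[0.023,0.246,0.013,0,0,0.0065,0.023,0.246,0.013,0,0,0.0065,0.023,0.246,0.013,0,0,0.0065,0.023,0.246,0.013,0,0,0.0065,0.023,0.246,0.013,0,0,0.0065]' >/dev/null
python3 -m handwheel '[0.023,0.246,0.013,0,0,0.0065,0.023,0.246,0.013,0,0,0.0065,0.023,0.246,0.013,0,0,0.0065,0.023,0.246,0.013,0,0,0.0065,0.023,0.246,0.013,0,0,0.0065]' >/dev/null
python3 -m handwheel '[0.023,0.246,0.013,0,0,0.0065,0.023,0.246,0.013,0,0,0.0065,0.023,0.246,0.013,0,0,0.0065,0,0,0,0,0,0,0,0,0,0,0,0]' >/dev/null
python3 - <<'E'
from meas import *
st(); b,d,c=cam('wrist'); cv2.imwrite('pics/w3.png',b); np.savez('w3.npz',d=d,b=b,**c)
P=cloud(d,c); z=P[...,2]; ok=(d>0)
for nm,m in dict(hand=ok&(z>.03)&(z<.05),plate=ok&(z>.003)&(z<.012)).items():
    print(nm)
    for r in rect(P,m,150): print(*r)
for r in rect(P,(b.max(2)<40)&ok&(z<.02),100): print('dot',*r)
b,d,c=cam('top');P=cloud(d,c); z=P[...,2]; ok=(d>0)
for r in rect(P,(b.max(2)<45)&ok&(z<.015)&(P[...,1]>.22),15): print('topdot',*r)
E
```

```text
t 24.55 p [0.4769 0.3408 0.2458] th 90.7 tilt [-0.001  -0.0017] F [ 0.9 -0.1  0.2] op 0.545 ff 0.0 q [ 0.45  0.1   1.8  -0.    1.24 -1.14]
hand
1129 [27. 50.] [0.3591 0.117  0.0407] [360.2 120.8] [22.6 52.5] 79.9 0.05
603 [81. 60.] [0.3665 0.1629 0.0404] [365.9 158.8] [19.8 56.7] 82.2 0.05
805 [273. 180.] [0.4745 0.3369 0.0394] [477.3 336.9] [69.6 12. ] 0.5 0.0421
1429 [113. 211.] [0.51   0.1732 0.0403] [503.6 157.8] [189.5  86. ] 58.9 0.05
664 [ 40. 244.] [0.5482 0.0887 0.0385] [547.8  86.6] [20.5 59.1] 89.3 0.0499
397 [234. 373.] [0.7158 0.292  0.039 ] [719.7 292.3] [44.6 18. ] 83.8 0.0463
167 [137. 410.] [0.7758 0.1671 0.0399] [779.1 167.4] [28.3  4.7] 12.9 0.05
plate
189 [96. 63.] [0.366  0.1606 0.0075] [366.1 156.7] [18.4 51.4] 80.9 0.0119
239 [50. 56.] [0.3596 0.1161 0.0075] [359.3 116.1] [ 7.  30.1] 78.5 0.012
14543 [273. 159.] [0.4634 0.3368 0.0058] [477.7 336.9] [249.7  75. ] 0.7 0.0119
523 [120. 202.] [0.5101 0.1666 0.0078] [501.2 146.9] [206.3  87.2] 62.1 0.012
205 [238. 353.] [0.7144 0.2938 0.008 ] [718.6 293.9] [51.7 22.3] 78.3 0.0119
188 [406. 411.] [0.8085 0.5266 0.0076] [808.2 526.5] [ 3.8 48.4] 0.7 0.012
dot 153 [96. 56.] [0.36   0.1633 0.0113] [359.1 162.2] [35.3  7.4] 7.8 0.0198
dot 519 [273.  70.] [0.3697 0.3354 0.0062] [369.7 335.5] [24.1 24.3] 89.9 0.0085
dot 298 [273. 265.] [0.5857 0.3379 0.006 ] [585.6 337.9] [24.2 23.4] 86.7 0.0079
topdot 81 [135. 205.] [0.5865 0.34   0.0075] [586.4 339.3] [21.3 22.4] 0.7 0.012
topdot 88 [132. 300.] [0.3707 0.3381 0.0075] [370.3 338.3] [21.9 23.4] 51.4 0.0126
```

View pics/w3.png

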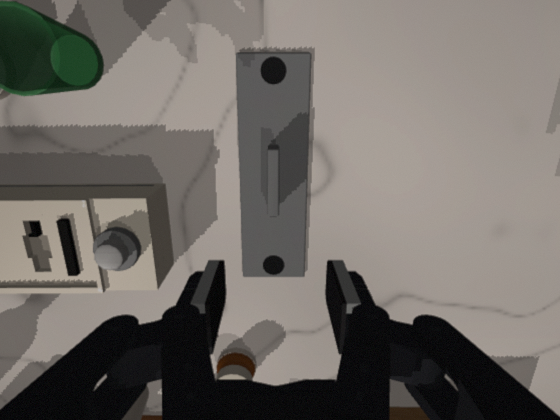

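```bash
python3 -m handwheel '[0.004,-0.01,-0.24,0,0,0,0,0,-0.24,0,0,0,0,0,-0.24,0,0,0,0,0,-0.24,0,0,0,0,0,-0.24,0,0,0]' >/dev/null
python3 -m handwheel '[0,0,-0.15,0,0,0,0,0,-0.05,0,0,0,0,0,0,0,0,0,0,0,0,0,0,0]' >/dev/null; python3 -c "from h import *; st()"
python3 -m handwheel '[0,0,-0.03,0,0,0,0,0,0,0,0,0,0,0,0,0,0,0]' >/dev/null; python3 -c "from h import *; st()"
```

```text
t 25.4 p [0.4793 0.3375 0.039 ] th 90.5 tilt [0.0001 0.0004] F [0.6 0.3 0.2] op 0.55 ff 0.0 q [ 0.44  0.36  1.92 -0.    0.87 -1.14]
t 25.65 p [0.4795 0.3385 0.0353] th 90.5 tilt [0.0006 0.0013] F [-0.2  0.5 -0.3] op 0.551 ff 0.0 q [ 0.44  0.36  1.92  0.    0.86 -1.14]
```

```bash
python3 -m handwheel '[0,0,-0.022,0,0,0,0,0,0,0,0,0]' >/dev/null
python3 -m handwheel '[0,0,0,0,0,0,0,0,0,0,0,0,0,0,0,0,0,0,0,0,0,0,0,0,0,0,0,0,0,0]' 0 80 >/dev/null; python3 -c "from h import *; st()"
python3 -m handwheel '[0,0,0.05,0,0,0,0,0,0.2,0,0,0,0,0,0.25,0,0,0,0,0,0.25,0,0,0,0,0,0.25,0,0,0]' >/dev/null; python3 -c "from h import *; st()"
```

```text
t 26.23 p [0.4788 0.3382 0.0307] th 90.6 tilt [0.0001 0.0002] F [0.1 0.1 1.1] op 0.126 ff 78.7 q [ 0.44  0.37  1.92 -0.    0.85 -1.14]
t 26.65 p [0.4777 0.3377 0.1814] th 90.6 tilt [-0.0004 -0.0009] F [ 0.6  0.5 -1.1] op 0.122 ff 78.2 q [ 0.44  0.16  1.86  0.    1.13 -1.14]
```

```bash
python3 -m handwheel '[0.0325,-0.1585,0,0,0,-0.0766,0.0325,-0.1585,0,0,0,-0.0766,0.0325,-0.1585,0,0,0,-0.0766,0.0325,-0.1585,0,0,0,-0.0766,0.0325,-0.1585,0,0,0,-0.0766]' >/dev/null
python3 -m handwheel '[0.0325,-0.1585,0,0,0,-0.0766,0.0325,-0.1585,0,0,0,-0.0766,0.0325,-0.1585,0,0,0,-0.0766,0.0325,-0.1585,0,0,0,-0.0766,0.0325,-0.1585,0,0,0,-0.0766]' >/dev/null
python3 -m handwheel '[0.0325,-0.1585,0,0,0,-0.0766,0.0325,-0.1585,0,0,0,-0.0766,0.0325,-0.1585,0,0,0,-0.0766,0,0,0,0,0,0,0,0,0,0,0,0]' >/dev/null
python3 -m handwheel '[0,0,-0.2,0,0,0,0,0,-0.2,0,0,0,0,0,0,0,0,0,0,0,0,0,0,0]' >/dev/null
python3 - <<'E'
from meas import *
st(); b,d,c=cam('top'); P=cloud(d,c); z=P[...,2]; ok=(d>0)&(abs(P[...,0]-.54)<.09)&(P[...,1]>-.13)&(P[...,1]<.24)
cv2.imwrite('pics/t4.png',np.hstack([b[180:270,160:350].repeat(4,0).repeat(4,1)]))
for r in rect(P,ok&(z>.078)&(z<.115),15): print('cover',*r)
for r in rect(P,(b.max(2)<45)&ok&(z>.07)&(z<.115),15): print('dots',*r)
E
```

```text
t 28.23 p [0.5399 0.0302 0.1185] th 1.0 tilt [-0.0017 -0.0024] F [ 1.4  0.4 -0.7] op 0.131 ff 78.3 q [-0.13  0.15  2.    0.    1.   -0.15]
cover 521 [216. 224.] [0.5403 0.1397 0.095 ] [537.3 136.9] [73.1 37. ] 1.3 0.1014
cover 923 [312. 227.] [ 0.5382 -0.0648  0.0943] [540.1 -62.2] [73.1 62.6] 0.8 0.1009
cover 134 [195. 225.] [0.5392 0.1862 0.0862] [539.2 186.8] [26.1 26.1] 4.0 0.0913
cover 146 [246. 240.] [0.5074 0.0752 0.0948] [510.  73.] [16.8 51.2] 0.6 0.1004
cover 29 [279. 241.] [0.5061 0.0038 0.095 ] [506.5   2.5] [14.2 30.5] 27.5 0.099
dots 91 [216. 226.] [0.5376 0.139  0.0952] [538.  138.8] [21.1 21.3] 42.7 0.1009
dots 90 [318. 225.] [ 0.5414 -0.077   0.0944] [542.1 -77.2] [21.7 19.8] 0.2 0.0996
```

View pics/t4.png

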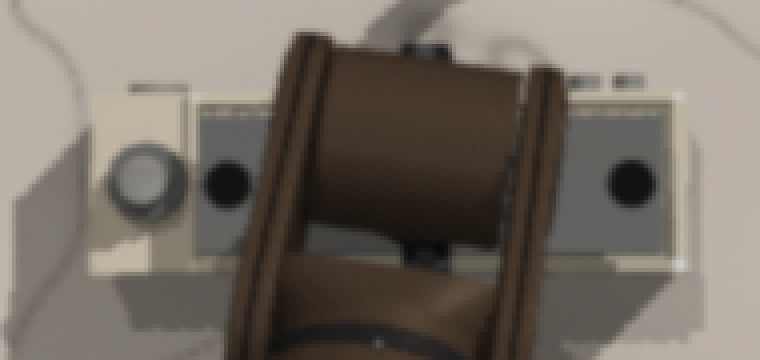

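The crop shows the cover hovering inside the rim outline, with dots at crop (227,185) and (632,183). It sits about 2 mm off in x and y, so I correct that and lower.

```bash
python3 -m handwheel '[0.012,-0.01,-0.03,0,0,0,0,0,-0.03,0,0,0,0,0,-0.03,0,0,0,0,0,-0.02,0,0,0,0,0,0,0,0,0]' >/dev/null; python3 -c "from h import *; st()"
python3 -m handwheel '[0,0,-0.015,0,0,0,0,0,-0.01,0,0,0,0,0,0,0,0,0]' >/dev/null; python3 -c "from h import *; st()"
python3 -m handwheel '[0,0,-0.008,0,0,0,0,0,0,0,0,0]' >/dev/null; python3 -c "from h import *; st()"
```

```text
t 28.7 p [0.5433 0.0275 0.1034] th 0.9 tilt [-0.0003 -0.0005] F [-0.4 -0.5 -1.7] op 0.123 ff 78.4 q [-0.14  0.17  2.   -0.    0.97 -0.15]
t 28.95 p [0.5436 0.0275 0.0999] th 0.9 tilt [-0.0002 -0.0002] F [-0.3  0.1 -2.1] op 0.124 ff 78.4 q [-0.14  0.18  2.01  0.    0.96 -0.15]
t 29.12 p [0.5437 0.0275 0.0988] th 0.9 tilt [-0.0001 -0.0001] F [-0.2 -0.5 -2.6] op 0.122 ff 78.4 q [-0.14  0.18  2.01  0.    0.96 -0.15]
```

```bash
python3 -m handwheel '[-0.007,0.008,-0.006,0,0,0,0,0,0,0,0,0]' >/dev/null; python3 -c "from h import *; st()"
python3 -m handwheel '[0,0,-0.006,0,0,0,0,0,0,0,0,0]' >/dev/null; python3 -c "from h import *; st()"
python3 -m handwheel '[0,0,-0.004,0,0,0,0,0,0,0,0,0]' >/dev/null; python3 -c "from h import *; st()"
python3 -c "
from meas import *
b,d,c=cam('top'); P=cloud(d,c); z=P[...,2]; ok=(d>0)&(abs(P[...,0]-.54)<.09)&(P[...,1]>-.13)&(P[...,1]<.24)
for r in rect(P,(b.max(2)<45)&ok&(z>.05)&(z<.115),15): print('dots',*r)
cv2.imwrite('pics/t5.png',b[180:270,160:350].repeat(4,0).repeat(4,1))"
```

```text
t 29.28 p [0.5424 0.0289 0.0979] th 0.9 tilt [-0.0001 -0.0002] F [ 0.   0.1 -2.5] op 0.126 ff 78.4 q [-0.13  0.18  2.01  0.    0.95 -0.15]
t 29.45 p [0.5426 0.0287 0.097 ] th 0.9 tilt [-0.0001 -0.0001] F [ 0.   0.2 -1.6] op 0.122 ff 78.4 q [-0.13  0.18  2.01 -0.    0.95 -0.15]
t 29.62 p [0.5428 0.0287 0.0967] th 0.9 tilt [0.0001 0.0001] F [ 0.3 -0.1 -1.2] op 0.129 ff 78.6 q [-0.13  0.18  2.01  0.    0.95 -0.15]
dots 87 [218. 225.] [0.5409 0.1374 0.0733] [540.3 137.2] [22.  20.1] 2.9 0.0783
dots 86 [317. 225.] [ 0.5443 -0.0785  0.0734] [544.5 -78.7] [19.8 20.2] 0.1 0.0778
```

View pics/t5.png

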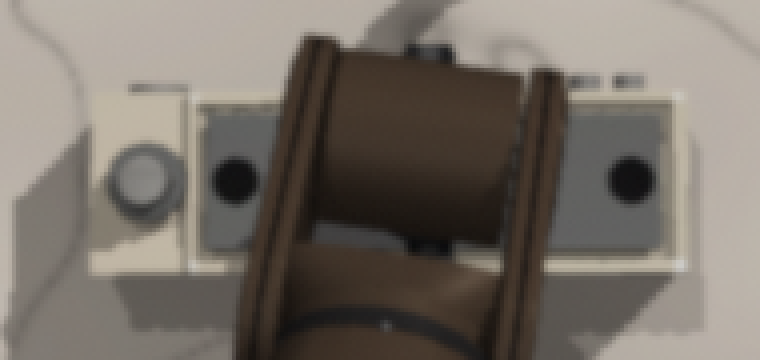

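The cover is inside the rim with margins on all sides: dots at crop (237,180) and (632,180), plate top near 72 mm. Release and press the ends in turns.

```bash
python3 -m handwheel '[0,0,0,0,0,0,0,0,0,0,0,0,0,0,0,0,0,0,0,0,0,0,0,0]' 0.4 >/dev/null; python3 -c "from h import *; st()"
python3 -m handwheel '[0,0,0.1,0,0,0,0,0,0.2,0,0,0,0,0,0.2,0,0,0,0,0,0,0,0,0]' >/dev/null
python3 -m handwheel '[-0.005,0.241,0,0,0,0,-0.005,0.241,0,0,0,0,-0.005,0.241,0,0,0,0,0,0,0,0,0,0,0,0,0,0,0,0]' 0 40 >/dev/null
python3 -m handwheel '[0,0,-0.2,0,0,0,0,0,-0.2,0,0,0,0,0,0,0,0,0,0,0,0,0,0,0]' >/dev/null; python3 -c "from h import *; st()"
```

```text
t 30.0 p [0.543  0.0287 0.0969] th 0.9 tilt [0.0002 0.0003] F [ 0.5 -0.1  0.3] op 0.401 ff 0.0 q [-0.13  0.18  2.01 -0.    0.95 -0.15]
t 31.08 p [0.5391 0.1361 0.1098] th 0.9 tilt [-0.0019 -0.0015] F [-0.  -0.1  0.2] op 0.003 ff 0.0 q [ 0.06  0.19  1.97 -0.    0.99  0.05]
```

```bash
python3 -m handwheel '[0,0.005,-0.06,0,0,0,0,0,-0.05,0,0,0,0,0,0,0,0,0]' >/dev/null; python3 -c "from h import *; st()"
python3 -m handwheel '[0,0,-0.02,0,0,0,0,0,0,0,0,0]' >/dev/null; python3 -c "from h import *; st()"
python3 -m handwheel '[0,0,-0.02,0,0,0,0,0,0,0,0,0]' >/dev/null; python3 -c "from h import *; st()"
```

```text
t 31.33 p [0.5404 0.1376 0.0947] th 0.9 tilt [-0.0002 -0.0001] F [-0.5 -0.5  0.6] op -0.004 ff 0.0 q [ 0.07  0.21  1.98 -0.    0.95  0.05]
t 31.5 p [0.5406 0.1378 0.0922] th 0.9 tilt [0.0001 0.0001] F [ 0.1 -0.3  1.4] op -0.002 ff 0.0 q [ 0.07  0.22  1.98 -0.    0.95  0.05]
t 31.67 p [0.5411 0.138  0.0898] th 0.9 tilt [0.0007 0.0006] F [-0.1 -0.9  2. ] op 0.002 ff 0.6 q [0.07 0.22 1.98 0.   0.94 0.05]
```

```bash
python3 -m handwheel '[0,0,-0.01,0,0,0,0,0,0,0,0,0]' >/dev/null; python3 -c "from h import *; st()"
python3 -m handwheel '[0,0,-0.01,0,0,0,0,0,0,0,0,0]' >/dev/null; python3 -c "from h import *; st()"
python3 -m handwheel '[0,0,0.1,0,0,0,0,0,0.2,0,0,0,0,0,0.2,0,0,0,0.008,-0.24,0,0,0,0,0.008,-0.24,0,0,0,0]' >/dev/null
python3 -m handwheel '[0.005,-0.24,0,0,0,0,0.005,-0.24,0,0,0,0,0,-0.24,0,0,0,0,0,-0.24,0,0,0,0,0,0,0,0,0,0]' >/dev/null
python3 -m handwheel '[0,0,-0.2,0,0,0,0,0,-0.2,0,0,0,0,0,0,0,0,0,0,0,0,0,0,0]' >/dev/null; python3 -c "from h import *; st()"
```

```text
t 31.83 p [0.5411 0.138  0.0884] th 0.9 tilt [0.0006 0.0005] F [-0.1 -0.3  4.1] op 0.001 ff 2.2 q [0.07 0.22 1.98 0.   0.94 0.05]
t 32.0 p [0.5411 0.1381 0.0868] th 0.9 tilt [0.0007 0.0005] F [-0.3  0.6  4.8] op -0.0 ff 2.3 q [0.07 0.23 1.98 0.   0.94 0.05]
t 33.17 p [ 0.5424 -0.0771  0.0988] th 0.9 tilt [-0.0013 -0.0028] F [0.4 1.  0.9] op -0.001 ff 0.0 q [-0.33  0.19  1.99  0.    0.96 -0.34]
```

Left pad is part way in (about 4 mm). Now I press the right end fully down.

```bash
python3 -m handwheel '[0,-0.008,-0.06,0,0,0,0,0,-0.02,0,0,0,0,0,0,0,0,0]' >/dev/null; python3 -c "from h import *; st()"
python3 -m handwheel '[0,0,-0.01,0,0,0,0,0,-0.01,0,0,0,0,0,0,0,0,0]' >/dev/null; python3 -c "from h import *; st()"
python3 -m handwheel '[0,0,-0.01,0,0,0,0,0,0,0,0,0]' >/dev/null; python3 -c "from h import *; st()"
python3 -m handwheel '[0,0,-0.008,0,0,0,0,0,0,0,0,0]' >/dev/null; python3 -c "from h import *; st()"
```

```text
t 33.42 p [ 0.5454 -0.0794  0.0902] th 1.0 tilt [0.0005 0.0011] F [-0.2  0.3 -0.1] op 0.002 ff 0.0 q [-0.33  0.21  1.99 -0.    0.94 -0.35]
t 33.67 p [ 0.5453 -0.0795  0.0873] th 0.9 tilt [0.0007 0.0012] F [ 1.  -0.2  5.3] op -0.001 ff 2.3 q [-0.33  0.21  2.    0.    0.93 -0.35]
t 33.83 p [ 0.5453 -0.0795  0.0856] th 0.9 tilt [0.0007 0.0012] F [1.1 0.7 5.4] op 0.001 ff 2.3 q [-0.33  0.21  2.    0.    0.93 -0.35]
t 34.0 p [ 0.5454 -0.0795  0.0851] th 0.9 tilt [0.0005 0.0008] F [-2.   1.5  9.8] op -0.0 ff 4.6 q [-0.33  0.21  2.    0.    0.93 -0.35]
```

```bash
python3 -m handwheel '[0,0,-0.012,0,0,0,0,0,0,0,0,0,0,0,0,0,0,0]' >/dev/null; python3 -c "from h import *; st()"
python3 -m handwheel '[0,0,-0.008,0,0,0,0,0,0,0,0,0,0,0,0,0,0,0]' >/dev/null; python3 -c "from h import *; st()"
python3 -m handwheel '[0,0,0.1,0,0,0,0,0,0.2,0,0,0,0,0,0.2,0,0,0,-0.005,0.24,0,0,0,0,-0.005,0.24,0,0,0,0]' >/dev/null
python3 -m handwheel '[-0.008,0.24,0,0,0,0,-0.008,0.24,0,0,0,0,0,0.24,0,0,0,0,0,0.24,0,0,0,0,0,0,0,0,0,0]' >/dev/null
python3 -m handwheel '[0,0,-0.2,0,0,0,0,0,-0.2,0,0,0,0,0,0,0,0,0,0,0,0,0,0,0]' >/dev/null; python3 -c "from h import *; st()"
```

```text
t 34.25 p [ 0.5455 -0.0795  0.0851] th 0.9 tilt [0.0002 0.0004] F [-5.6  2.3 17.5] op 0.003 ff 9.0 q [-0.33  0.21  1.99  0.    0.93 -0.35]
t 34.5 p [ 0.5455 -0.0795  0.085 ] th 1.0 tilt [0.     0.0002] F [-8.3  2.6 23.7] op -0.001 ff 11.9 q [-0.33  0.21  1.99 -0.    0.93 -0.35]
t 35.67 p [0.5383 0.1363 0.093 ] th 0.9 tilt [-0.0024 -0.002 ] F [-0.4 -0.1  1.1] op 0.002 ff 0.0 q [ 0.07  0.21  1.98 -0.    0.96  0.05]
```

```bash
python3 -m handwheel '[0,0,-0.03,0,0,0,0,0,-0.02,0,0,0,0,0,0,0,0,0]' >/dev/null; python3 -c "from h import *; st()"
python3 -m handwheel '[0,0,-0.01,0,0,0,0,0,0,0,0,0]' >/dev/null; python3 -c "from h import *; st()"
python3 -m handwheel '[0,0,-0.012,0,0,0,0,0,0,0,0,0]' >/dev/null; python3 -c "from h import *; st()"
python3 -m handwheel '[0,0,-0.01,0,0,0,0,0,0,0,0,0,0,0,0,0,0,0]' >/dev/null; python3 -c "from h import *; st()"
```

```text
t 35.92 p [0.5411 0.1364 0.0888] th 0.9 tilt [0.0006 0.0006] F [-0.3  0.2  0.2] op 0.002 ff 0.0 q [ 0.07  0.22  1.98 -0.    0.94  0.05]
t 36.08 p [0.5409 0.1366 0.0871] th 0.9 tilt [0.0005 0.0004] F [-1.1 -0.1 -0.1] op 0.0 ff 0.0 q [ 0.07  0.22  1.98 -0.    0.94  0.05]
t 36.25 p [0.541  0.1367 0.0855] th 0.9 tilt [0.0004 0.0005] F [-0.4 -0.7  3.8] op 0.001 ff 1.7 q [ 0.07  0.23  1.98 -0.    0.93  0.05]
t 36.5 p [0.5411 0.1367 0.085 ] th 0.9 tilt [0.0001 0.0003] F [-3.7 -0.1 10.3] op 0.002 ff 5.0 q [ 0.07  0.23  1.98 -0.    0.93  0.05]
```

```bash
python3 -m handwheel '[0,0,-0.012,0,0,0,0,0,0,0,0,0,0,0,0,0,0,0]' >/dev/null; python3 -c "from h import *; st()"
python3 -m handwheel '[0,0,-0.008,0,0,0,0,0,0,0,0,0,0,0,0,0,0,0]' >/dev/null; python3 -c "from h import *; st()"
python3 -m handwheel '[0,0,0.1,0,0,0,0,0,0.27,0,0,0,0,0,0.27,0,0,0,0,0,0.27,0,0,0,0,0.2,0.1,0,0,0]' >/dev/null
python3 -m handwheel '[0,0.25,0,0,0,0,0,0.25,0,0,0,0,0,0.25,0,0,0,0,0,0.25,0,0,0,0,0,0,0,0,0,0]' >/dev/null
python3 - <<'E'
from meas import *
st(); b,d,c=cam('top'); P=cloud(d,c); z=P[...,2]; ok=(d>0)&(abs(P[...,0]-.54)<.09)&(P[...,1]>-.13)&(P[...,1]<.24)
for r in rect(P,(b.max(2)<45)&ok&(z>.05)&(z<.115),15): print('dots',*r)
for r in rect(P,ok&(z>.09),15): print('handle',*r)
cv2.imwrite('pics/t6.png',b); b,d,c=cam('side'); cv2.imwrite('pics/s6.png',b[150:330,200:380].repeat(3,0).repeat(3,1))
E
```

```text
t 36.75 p [0.5412 0.1367 0.085 ] th 1.0 tilt [-0.0004  0.    ] F [-7.6 -1.9 18.4] op -0.003 ff 9.3 q [ 0.07  0.23  1.98 -0.    0.94  0.05]
t 37.0 p [0.5412 0.1367 0.085 ] th 1.0 tilt [-0.0007 -0.0001] F [-11.2  -1.8  24.6] op -0.002 ff 12.2 q [ 0.07  0.23  1.98 -0.    0.94  0.05]
t 37.83 p [0.5394 0.3222 0.2312] th 1.2 tilt [ 0.0011 -0.001 ] F [ 0.2 -0.3 -1.1] op 0.0 ff 0.0 q [0.38 0.2  1.72 0.   1.22 0.35]
dots 89 [222. 226.] [0.5395 0.1305 0.0676] [539.7 130.2] [19.8 22.4] 0.7 0.073
dots 90 [320. 225.] [ 0.5436 -0.0854  0.0672] [543.8 -85.8] [20.1 22.4] 90.0 0.072
dots 21 [268. 228.] [0.5351 0.0291 0.0768] [535.2  29.1] [ 0.3 43.5] 1.2 0.0812
handle 193 [271. 224.] [0.5415 0.0223 0.1007] [541.6  22.4] [11.2 68.4] 0.9 0.1061
handle 469 [104. 264.] [0.4653 0.2351 0.5013] [463.8 238.2] [32.3 10.8] 20.4 0.5301
```

View pics/t6.png

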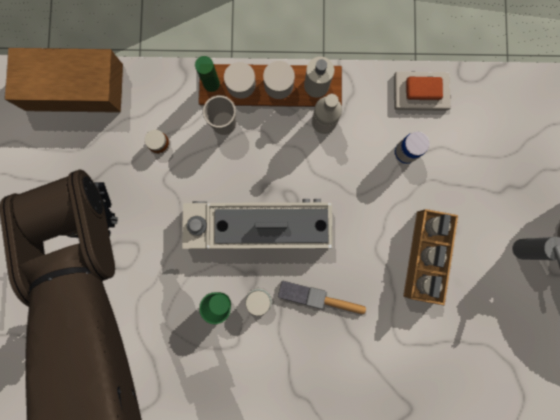

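View pics/s6.png

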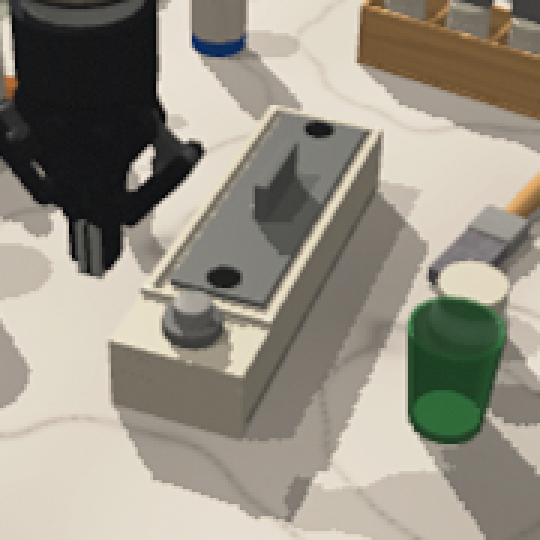

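Both ends now sit at about 67 mm on the top face, so the cover is down 6 mm and level. It has slid about 7 mm toward -y inside its rim, with a gap visible at the near end of the side crop. I'll grip the handle and centre it again, then press again.

```bash
python3 -m handwheel '[0,-0.25,0,0,0,0,0,-0.25,0,0,0,0,0,-0.25,0,0,0,0,0,-0.25,0,0,0,0,0,-0.25,0,0,0,0]' 0.4 >/dev/null
python3 -m handwheel '[0,-0.25,0,0,0,0,0,-0.25,0,0,0,0,0,-0.25,0,0,0,0,0,0,0,0,0,0,0,0,0,0,0,0]' >/dev/null; python3 -c "from h import *; st()"
python3 -m handwheel '[0,0,-0.25,0,0,0,0,0,-0.25,0,0,0,0,0,-0.25,0,0,0,0,0,0,0,0,0,0,0,0,0,0,0]' >/dev/null; python3 -c "from h import *; st()"
```

```text
t 38.77 p [0.54   0.0138 0.2314] th 0.6 tilt [-0.0001 -0.0001] F [ 0.1  0.4 -0.3] op 0.398 ff 0.0 q [-0.16  0.01  1.93 -0.    1.21 -0.17]
t 39.18 p [0.5385 0.0177 0.117 ] th 1.0 tilt [-0.0017 -0.0025] F [ 0.1 -0.2  0.4] op 0.403 ff 0.0 q [-0.16  0.14  2.01  0.    1.   -0.17]
```

```bash
python3 -m handwheel '[0,0,-0.06,0,0,0,0,0,-0.07,0,0,0,0,0,0,0,0,0,0,0,0,0,0,0]' >/dev/null; python3 -c "from h import *; st()"
python3 -m handwheel '[0,0,0,0,0,0,0,0,0,0,0,0,0,0,0,0,0,0,0,0,0,0,0,0,0,0,0,0,0,0]' 0 30 >/dev/null; python3 -c "from h import *; st()"
python3 -m handwheel '[0,0.015,0,0,0,0,0,0.015,0,0,0,0,0,0.013,0,0,0,0,0,0,0,0,0,0,0,0,0,0,0,0]' >/dev/null; python3 -c "from h import *; st()"
python3 -m handwheel '[0,0,0,0,0,0,0,0,0,0,0,0,0,0,0,0,0,0,0,0,0,0,0,0]' 0.4 >/dev/null; python3 -c "from h import *; st()"
python3 -m handwheel '[0,0,0.1,0,0,0,0,0,0.2,0,0,0,0,0,0.2,0,0,0,0,0,0,0,0,0]' >/dev/null
python3 - <<'E'
from meas import *
st(); b,d,c=cam('top'); P=cloud(d,c); z=P[...,2]; ok=(d>0)&(abs(P[...,0]-.54)<.09)&(P[...,1]>-.13)&(P[...,1]<.24)
for r in rect(P,(b.max(2)<45)&ok&(z>.05)&(z<.115),40): print('dots',*r)
E
```

```text
t 39.52 p [0.5409 0.0168 0.1003] th 0.9 tilt [0.0003 0.0004] F [-0.2 -0.3  0.2] op 0.4 ff 0.0 q [-0.16  0.17  2.01  0.    0.96 -0.17]
t 39.93 p [0.5412 0.0166 0.1007] th 0.9 tilt [0.0005 0.0007] F [-0.3  0.8  4.1] op 0.13 ff 31.8 q [-0.16  0.17  2.01  0.    0.96 -0.17]
t 40.35 p [0.5415 0.0227 0.1007] th 0.9 tilt [0.0004 0.0013] F [ 0.8 -2.3  5.3] op 0.129 ff 31.9 q [-0.14  0.17  2.01 -0.    0.96 -0.16]
t 40.68 p [0.5399 0.0234 0.0988] th 0.9 tilt [-0.0003 -0.0007] F [-0.1 -1.2 -1. ] op 0.398 ff 0.0 q [-0.14  0.17  2.01  0.    0.96 -0.16]
t 41.02 p [0.544  0.0229 0.181 ] th 0.9 tilt [0.0034 0.0044] F [ 1.5 -0.3  0.8] op 0.399 ff 0.0 q [-0.14  0.06  1.97  0.    1.1  -0.16]
dots 80 [219. 226.] [0.5394 0.1374 0.0668] [539.6 138.1] [19.8 20.6] 0.3 0.0704
dots 87 [318. 225.] [ 0.5427 -0.0793  0.0671] [542.5 -79.3] [19.9 20.3] 1.5 0.0724
```

Centred again (dot midpoint 0.541, 0.029), both ends low. A final firm press at each end.

```bash
python3 -m handwheel '[-0.004,0.253,0,0,0,0,-0.004,0.253,0,0,0,0,-0.004,0.253,0,0,0,0,0,0,0,0,0,0,0,0,0,0,0,0]' 0 40 >/dev/null
python3 -m handwheel '[0,0,-0.25,0,0,0,0,0,-0.22,0,0,0,0,0,-0.06,0,0,0,0,0,0,0,0,0,0,0,0,0,0,0]' >/dev/null; python3 -c "from h import *; st()"
```

```text
t 41.9 p [0.5386 0.1362 0.0949] th 0.9 tilt [-0.0005 -0.0004] F [-0.2  0.3  0.1] op -0.003 ff 0.0 q [ 0.07  0.21  1.98 -0.    0.95  0.05]
```

```bash
python3 -m handwheel '[0,0,-0.03,0,0,0,0,0,-0.03,0,0,0,0,0,0,0,0,0]' >/dev/null; python3 -c "from h import *; st()"
python3 -m handwheel '[0,0,-0.012,0,0,0,0,0,-0.006,0,0,0,0,0,0,0,0,0]' >/dev/null; python3 -c "from h import *; st()"
python3 -m handwheel '[0,0,-0.012,0,0,0,0,0,0,0,0,0]' >/dev/null; python3 -c "from h import *; st()"
```

```text
t 42.15 p [0.5392 0.1368 0.0867] th 0.9 tilt [0.0005 0.0005] F [ 0.8 -0.3 -0.3] op 0.003 ff 0.0 q [ 0.07  0.22  1.98 -0.    0.94  0.05]
t 42.4 p [0.5395 0.137  0.0851] th 0.9 tilt [0.0005 0.0006] F [-1.6 -0.4  5.2] op 0.001 ff 2.4 q [ 0.07  0.23  1.98 -0.    0.93  0.05]
t 42.57 p [0.5396 0.1371 0.085 ] th 1.0 tilt [-0.0001  0.0003] F [-6.3 -0.8 13.7] op -0.002 ff 6.9 q [ 0.07  0.23  1.98 -0.    0.93  0.05]
```

```bash
python3 -m handwheel '[0,0,0.1,0,0,0,0,0,0.2,0,0,0,0,0,0.2,0,0,0,0.008,-0.24,0,0,0,0,0.008,-0.24,0,0,0,0]' >/dev/null
python3 -m handwheel '[0.005,-0.24,0,0,0,0,0.005,-0.24,0,0,0,0,0,-0.24,0,0,0,0,0,-0.24,0,0,0,0,0,0,0,0,0,0]' >/dev/null
python3 -m handwheel '[0,0,-0.2,0,0,0,0,0,-0.2,0,0,0,0,0,0,0,0,0,0,0,0,0,0,0]' >/dev/null; python3 -c "from h import *; st()"
python3 -m handwheel '[0,0,-0.04,0,0,0,0,0,-0.03,0,0,0,0,0,0,0,0,0]' >/dev/null; python3 -c "from h import *; st()"
python3 -m handwheel '[0,0,-0.012,0,0,0,0,0,-0.012,0,0,0,0,0,0,0,0,0]' >/dev/null; python3 -c "from h import *; st()"
```

```text
t 43.73 p [ 0.5412 -0.0781  0.0952] th 0.9 tilt [-0.0009 -0.0021] F [-0.2  0.2  0.1] op 0.003 ff 0.0 q [-0.33  0.19  2.    0.    0.95 -0.35]
t 43.98 p [ 0.543  -0.0788  0.0867] th 1.0 tilt [0.0003 0.0005] F [ 0.   0.2 -1. ] op -0.002 ff 0.0 q [-0.33  0.21  2.   -0.    0.93 -0.35]
t 44.23 p [ 0.5435 -0.079   0.085 ] th 0.9 tilt [0.0003 0.0004] F [-3.7  1.5  8.9] op 0.002 ff 4.4 q [-0.33  0.21  2.    0.    0.93 -0.35]
```

```bash
python3 -m handwheel '[0,0,-0.012,0,0,0,0,0,0,0,0,0]' >/dev/null; python3 -c "from h import *; st()"
python3 -m handwheel '[0,0,0.1,0,0,0,0,0,0.27,0,0,0,0,0,0.27,0,0,0,0,0,0.27,0,0,0,0,0.2,0.1,0,0,0]' >/dev/null
python3 -m handwheel '[0,0.25,0.1,0,0,0,0,0.25,0,0,0,0,0,0.25,0,0,0,0,0,0.25,0,0,0,0,0,0.25,0,0,0,0]' >/dev/null
python3 -m handwheel '[0,0.25,0,0,0,0,0,0.25,0,0,0,0,0,0.25,0,0,0,0,0,0.25,0,0,0,0,0,0.25,0,0,0,0]' >/dev/null
python3 -m handwheel '[0,0,0,0,0,0,0,0,0,0,0,0,0,0,0,0,0,0]' >/dev/null
python3 - <<'E'
from meas import *
st(); b,d,c=cam('top'); P=cloud(d,c); z=P[...,2]; ok=(d>0)&(abs(P[...,0]-.54)<.09)&(P[...,1]>-.13)&(P[...,1]<.24)
for r in rect(P,(b.max(2)<45)&ok&(z>.05)&(z<.115),40): print('dots',*r)
cv2.imwrite('pics/t7.png',b)
E
```

```text
t 44.4 p [ 0.5436 -0.0791  0.085 ] th 1.0 tilt [-0.0001 -0.0001] F [-8.2  2.6 17.1] op -0.002 ff 9.0 q [-0.33  0.21  2.   -0.    0.93 -0.35]
t 45.9 p [0.5424 0.3259 0.2473] th 1.0 tilt [-0.0001  0.0002] F [0.2 0.2 0.2] op -0.0 ff 0.0 q [ 0.38  0.2   1.69 -0.    1.26  0.36]
dots 90 [219. 226.] [0.539  0.1367 0.0674] [538.6 136.9] [21.8 21.7] 44.3 0.0721
dots 89 [318. 225.] [ 0.543  -0.0793  0.067 ] [543.6 -79.2] [19.9 22. ] 88.9 0.0718
```

View pics/t7.png

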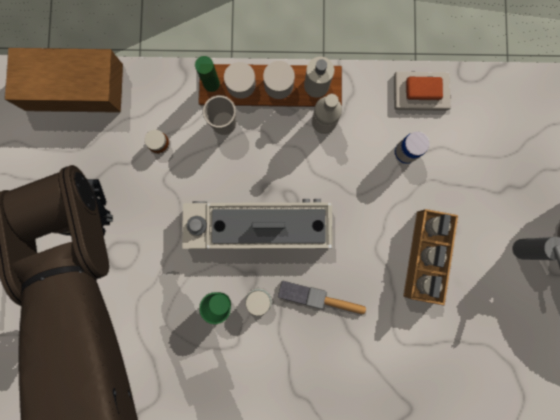

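The cover is seated and centred (dots at (219,226) and (318,225)), all three cartridges stand in the crate, the toiletries have not moved, and the arm is clear. Handing in.

```bash
python3 -c "from plant import ctrl; print(ctrl.sign_off())"
```

```text
the job is handed in; nothing more can be done
None
```

I handed the job in: plunger pressed to its stop, all three cartridges standing in the crate, the cover centred and pressed home at both ends (after sliding about 7 mm and being re-centred), toiletries unmoved in the final top view.

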